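# Shut the full packing box

## Task

Two open cardboard packing boxes stand on the table. One is full, with two tomato cartons in it; the other has only one in it and is still being packed. Fold the flap of the full box over and down until it lies flat and shut on the box, and leave the flap of the other box standing open.

Things in the scene. Friction and masses are not known exactly. Their poses are not given: they have to be found in the camera images.
- full_box: the FULL box, with two tomato cartons: plain brown cardboard, fixed to the table, outer size 160 (x) x 125 (y) x 110 mm (z), walls 4 mm, open on top; origin at the centre of its underside. Turned at most 15 degrees about z. Its flap is hinged on the top edge of its -y wall: hinge line along the box's x, at box y = -62.5, z = 110 mm. The contents end 10 mm below the rim.
- full_flap (a joint): angle a (rad) of its flap, a stiff panel 160 mm wide, 125 mm from hinge to free edge, 4 mm thick. 0 = shut flat, top face at z = 114 mm; pi/2 = upright; more = leaning outward to the -y side. Starts at 1.65 to 2.15, limit 2.3. Free edge: 125 cos(a) mm from the hinge towards box +y, 125 sin(a) mm above it. It stays where it is left; about 1 N near the free edge moves it.
- part_box: the OTHER box, alike in shape, size and hinge side, also fixed, but with one tomato carton only in it; origin at the centre of its underside. The two boxes stand about 0.2 to 0.7 m apart, one to the left and one to the right; which is which varies.
- part_flap (a joint): angle (rad) of the other box's flap, same meaning and same start range as full_flap; to be left standing open
Things that resemble listed ones, but are neither listed nor needed, are in the scene too. Leave any white look-alike of the full_box alone.

How it is judged:
At the end, for the whole second after the job is handed in: The full box's flap lies shut, within 0.18 rad (10 degrees) of flat, and the other box's flap still stands open (angle above 1.45 rad) (value of joint full_flap below 0.18 rad and value of joint part_flap above 1.45 rad); the robot touches nothing.
It fails at once if the other box's flap is folded inward past 1.45 rad (value of joint part_flap below 1.45 rad).
It also fails if it takes over 35 s, if anything falls off the work surface, if the arm or the gripper's body presses on something with over 40 N, if the wrist force passes 120 N, or if a joint passes its speed limit or range.

## Robot

A 6-joint arm with a two-finger parallel gripper is mounted at the origin on a cart in front of the work surface, level with it; the furniture and walls round the work are solid. World frame = base frame: x ahead of the robot, y to its left, z up, the work surface at z = 0. Lengths are in m, angles in rad, forces in N, time in s.
With the tool pointing down it reaches from about 0.3 to 0.75 m from the base axis. Payload 8.5 kg.
Tool frame: the origin (TCP) lies midway between the tips of the shut fingers; the grasp point (between the pads) lies 19 mm behind it (bot.tcp_to_grasp is the distance from the TCP to the grasp point, in m); z points along the fingers, y is the line along which they close (so a half turn about z gives the same grasp; the last joint's range is limited). The gripper opens to 85 mm and grips with 20 to 120 N. Pads are 22 mm wide; open, the fingers measure 114 mm over their backs; the gripper's body (76 mm by 85 mm) begins 54 mm behind the grasp point. The pads swing forward as they close: fully open they stand 13 mm farther back than shut.
Start: joints at [0.954, 0.381, 1.297, -0, 1.464, -0.215], TCP at [0.215, 0.506, 0.231] pointing down, gripper open.
Joint ranges: [-3.11, 3.11], [-0.89, 2.33], [0.22, 2.48], [-1.42, 4.56], [0.17, 2.85], [-2.88, 2.88]. Speed limits (rad/s): [2.39, 2.39, 3.14, 3.14, 3.14, 3.14].

## Interface

Orientations are given as a rotation vector (axis times angle).
In Python, from plant import bot, kinematics, readout, imaging gives the robot as it stands. The module is installed in compiled form; this text tells all that it offers. Calls block until the motion is done:
- bot.movep(position, orientation): joint-space move of the TCP to a pose.
- bot.line_to(position, attitude=None, v=0.15): straight line of the TCP; attitude=None keeps the orientation; v is the mean speed in m/s.
- bot.move_joints(angles): joint-space move.
- bot.release() and bot.close(): open the fingers fully, or close them until they stop; the grip force is fixed at half the most.
- bot.wait(seconds).
- kinematics.ik(position, orientation): joint angles nearest the present ones, or None.
- readout.get_obs(): the state.
- imaging.snapshot(name): name is "side" or "top" or "wrist"; returns the picture (400x640x3 uint8, red, green, blue); there is no depth.
- imaging.calibration(name): a dict with "K" (3x3 intrinsics, pixels), "xyz" and "orientation" of the camera in the world; the wrist camera has in their place "mount" (4x4, takes a point from camera to tool coordinates, whose origin is the TCP and whose axes are the flange's). Camera axes: x right, y down, z forward; pixel columns grow to the right and rows downward; lengths in m; the calibration is good to about 2 mm. A picture is of the moment at which its call begins: read the wrist's pose just before it. calibration takes no time and is no camera call.
A pose or a line that the arm cannot do raises bot.Unreachable and nothing moves.
- bot.job_done(): hands the job in; it is judged then, once.
The state is a dict: "time_s": time; "q": joint angles; "qvel": joint speeds; "tau": joint torques, N m; "tool_pos": TCP position; "eef_rot": TCP orientation; "contact_force": force on the tool from outside, world axes, zero at the start; "ft_torque": the same for the moment, N m; "finger_gap": opening from 0.0 (shut) to 1.0 (fully open); "gripper_force": force on a finger pad.
Only numpy, scipy, OpenCV 4.12 (cv2) and the standard library are available. Lean on these libraries where they do the work, as an engineer would, in place of code of your own. Each camera call takes 0.05 s, during which the arm holds its last target. There are 200 camera calls.

## Working session

There is one attempt and no reset: what is moved stays moved. The work goes in short steps, each a Python script; the robot and the scene stay as the last script left them, time stands still between calls to the robot, and variables do not carry over. Pictures are saved under pics/ and viewed, at most 10 in all, crops included, and the job is handed in when it is done.

```bash
mkdir -p pics
python3 - <<'E'
from plant import bot,kinematics,readout,imaging
import cv2
for n in ("side","top"):
    cv2.imwrite(f"pics/{n}0.png",imaging.snapshot(n)[:,:,::-1])
    c=imaging.calibration(n);print(n,c)
o=readout.get_obs();print(o["tool_pos"],o["eef_rot"],o["time_s"])
E
```

```text
side {'K': array([[421.37219278,   0.        , 313.67094363],
       [  0.        , 421.37219278, 194.76272633],
       [  0.        ,   0.        ,   1.        ]]), 'xyz': array([ 0.15557551, -0.36752617,  0.95481982]), 'orientation': array([-2.45473939,  0.81624248, -0.22306618])}
top {'K': array([[453.76223797,   0.        , 312.71597612],
       [  0.        , 453.76223797, 201.54533663],
       [  0.        ,   0.        ,   1.        ]]), 'xyz': array([0.22419813, 0.07662305, 1.43482156]), 'orientation': array([-2.10169641,  2.14706989, -0.16388871])}
[0.21493706 0.50598558 0.23077792] [-6.26776906e-01 -3.07791245e+00  1.86681558e-03] 0.1
```

View pics/top0.png

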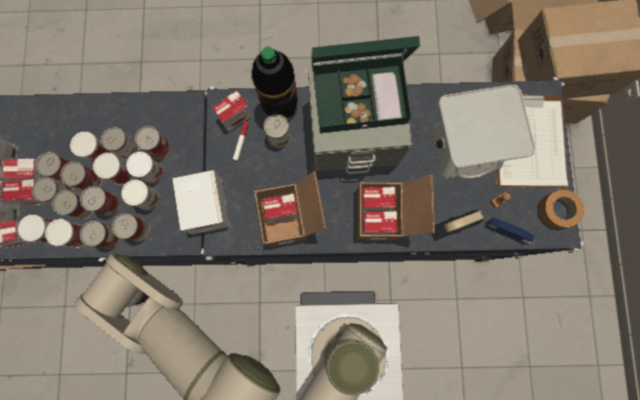

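View pics/side0.png

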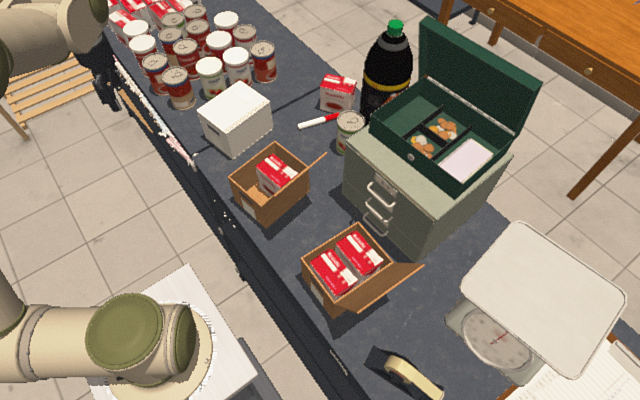

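Top view: image right is −y, image up is +x. Things that could be the box I want:
- Brown box at top-view pixel (381,209): two red cartons, so this is the full box. Its flap is on the right at about (418,207).
- Brown box at (281,216): one carton, so this is the part box. Its flap is at about (310,203).
- White box at (200,202): the look-alike.

I'll check the choice in a close crop and measure the rims.

```bash
cat > h.py <<'E'
import numpy as np
from scipy.spatial.transform import Rotation as R
from plant import bot,kinematics,readout,imaging
def ray(n,uv,z):
    c=imaging.calibration(n)
    d=R.from_rotvec(c["orientation"]).apply(np.linalg.inv(c["K"])@[uv[0],uv[1],1])
    return c["xyz"]+d*(z-c["xyz"][2])/d[2]
E
python3 - <<'E'
import cv2,numpy as np
from h import *
im=cv2.imread("pics/top0.png")
cv2.imwrite("pics/crop.png",cv2.resize(im[165:255,245:445],None,fx=4,fy=4,interpolation=cv2.INTER_CUBIC))
for p in [(360,182),(402,182),(358,236),(403,236),(433,177),(432,236)]: print(p,ray("top",p,.11).round(3))
print(imaging.calibration("wrist")["mount"].round(3))
E
```

```text
(360, 182) [ 0.509 -0.045  0.11 ]
(402, 182) [ 0.506 -0.17   0.11 ]
(358, 236) [ 0.348 -0.033  0.11 ]
(403, 236) [ 0.345 -0.164  0.11 ]
(433, 177) [ 0.519 -0.263  0.11 ]
(432, 236) [ 0.343 -0.248  0.11 ]
[[ 0.    -0.962 -0.274  0.07 ]
 [ 1.     0.    -0.     0.001]
 [ 0.    -0.274  0.962 -0.143]
 [ 0.     0.     0.     1.   ]]
```

View pics/crop.png

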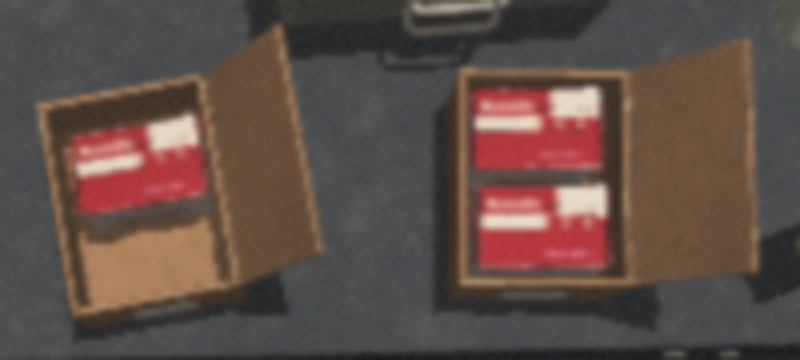

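The crop confirms it: the right box holds two cartons (full) and the left one holds one. The full box's hinge runs from pixel (402,183) to (403,236), which is about x 0.345–0.505 and y ≈ −0.167. The flap leans outward at about 2.05 rad. I'll go over the top to the −y side, then take a look from close by.

Run:
```python
import cv2
from h import *
rv=R.from_matrix([[0,-1,0],[-1,0,0],[0,0,-1]]).as_rotvec()
o=readout.get_obs()
print(kinematics.ik([.41,-.31,.40],rv))
bot.line_to([.215,.506,.40],v=.25)
bot.movep([.41,-.31,.40],rv)
bot.close()
bot.line_to([.41,-.31,.19],v=.2)
o=readout.get_obs();print(o["time_s"],o["q"],o["tool_pos"],o["contact_force"],o["finger_gap"])
a=[imaging.snapshot(n) for n in ("side","wrist")]
import numpy as np
cv2.imwrite("pics/p1.png",cv2.resize(np.hstack(a)[:,:,::-1],(800,250),interpolation=cv2.INTER_AREA))
```

```text
[-8.78028923e-01  2.53809336e-01  1.01086401e+00 -4.44089210e-16
  1.87691931e+00  2.26356373e+00]
5.8417 [-8.78000073e-01  3.52585467e-01  1.46556379e+00 -7.45120150e-06
  1.32166173e+00  2.26355983e+00] [ 0.41029117 -0.31033109  0.19090527] [ 0.88639362  0.80511216 -0.53553112] -0.002460803266534532
```

View pics/p1.png

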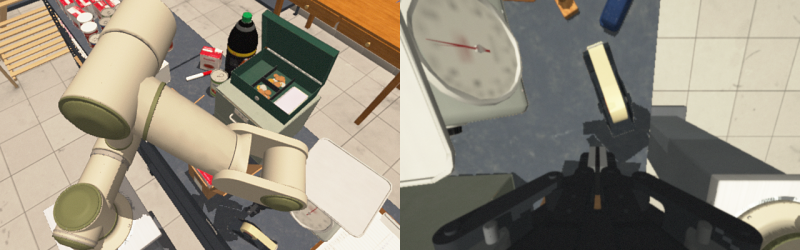

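The side view shows the hand standing clear on the outer (−y) side of the flap. The wrist view shows only the scale and low items around it, with nothing in the push path. Now I'll fold the flap.

Run:
```python
import cv2
from h import *
hy,r,w=-.1665,.095,.011
for a in (1.55,1.3,1.05,.8,.55,.3,.12,.02):
    y=hy+r*np.cos(a)-.004*np.sin(a)-w; z=.11+r*np.sin(a)+.004*np.cos(a)
    bot.line_to([.41,y,z],v=.1)
    o=readout.get_obs();f=o["contact_force"];print(a,round(o["time_s"],2),o["tool_pos"].round(3),f.round(1))
    if np.linalg.norm(f)>20: print("stop");break
bot.line_to([.41,y,.30],v=.2)
bot.line_to([.41,-.30,.40],v=.25)
bot.movep([.2,-.5,.40],o["eef_rot"])
a=[imaging.snapshot(n) for n in ("side","top")]
cv2.imwrite("pics/p2.png",cv2.resize(np.hstack(a)[:,:,::-1],(800,250),interpolation=cv2.INTER_AREA))
print(readout.get_obs()["time_s"])
```

```text
1.55 7.41 [ 0.41  -0.18   0.205] [0.5 0.3 0.3]
1.3 7.79 [ 0.41  -0.156  0.203] [-0.4 -0.4 -1.3]
1.05 8.18 [ 0.41  -0.134  0.194] [-1.2 -0.4 -0.3]
0.8 8.56 [ 0.41  -0.114  0.181] [0.6 0.4 0.1]
0.55 8.94 [ 0.41  -0.099  0.163] [-0.  -0.3  0.6]
0.3 9.32 [ 0.41  -0.088  0.142] [-0.5 -0.3  0.3]
0.12 9.65 [ 0.41  -0.084  0.126] [-1.2 -0.4 -0.2]
0.02 9.9 [ 0.41  -0.083  0.116] [ 0.7 -0.5  0.2]
13.2917
```

View pics/p2.png

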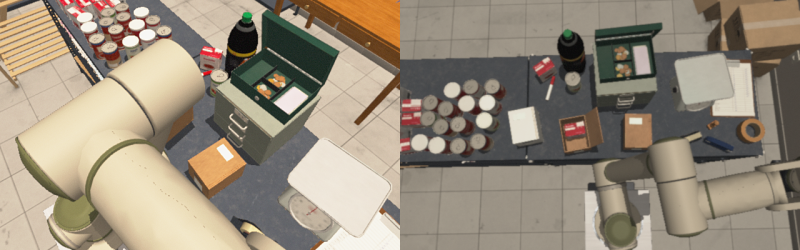

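The full box now shows an unbroken lid in both views, at about (638,132) on the top side. The part box is still open at (578,130). One close check of both flaps before handing in.

Run:
```python
import cv2
from h import *
s=imaging.snapshot("side")[190:340,280:440];t=imaging.snapshot("top")[155:255,245:415]
f=lambda i:cv2.resize(i,(400,375),interpolation=cv2.INTER_CUBIC)
cv2.imwrite("pics/p3.png",np.hstack([f(s),f(t)])[:,:,::-1])
```

```text
(no output)
```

View pics/p3.png

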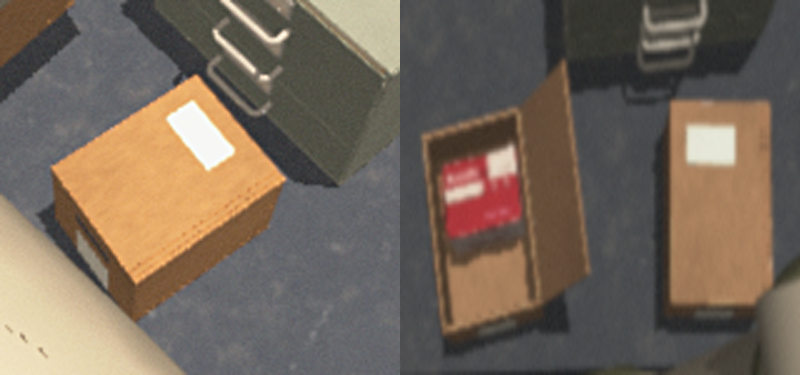

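The lid lies flat on the full box (left crop). The part box's flap is unchanged and open (right crop, about (555,190)). Handing in.

```bash
python3 -c "
from plant import bot
print(bot.job_done())"
```

```text
the job is handed in; nothing more can be done
None
```

I folded the full box's flap down flat and shut, left the other box's flap standing open, and handed the job in; no verdict came back, but the final pictures show both flaps as asked.

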